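# Line up the laundry soap bars and hang the sink saddle on the rail

### The job

Tidy the steel drying shelf: hang the grey sink saddle astride the middle part of the rail's bar, then slide the three soap bars into an even row, one lengthwise over each dark drain slot, square to the raised back lip and with their ends up against it. Slide the bars along the shelf rather than lifting them, and leave the other things as they stand.

Things in the scene. Friction and masses are not known exactly. Their poses are not given: they have to be found in the camera images.
- shelf: fixed stainless steel shelf on the counter, 230 (x) x 640 (y) mm, flat top 25 mm above its origin (centre of its underside). +x points to its back edge, where a raised lip stands 25 mm above the top, inner face at x = +107 mm. Three dark flush drain slots, 10 x 195 mm, run front to back at y = +180, +60 and -60 mm; around y = -180 mm the shelf is plain
- place_a (a point): point on the shelf top over the leftmost (+y) drain slot, 50 mm in front of the lip's inner face: the underside centre of a soap bar that lies well placed there. Axes as the shelf's
- place_b (a point): point on the shelf top over the middle drain slot, 50 mm in front of the lip's inner face: the underside centre of a soap bar that lies well placed there. Axes as the shelf's
- place_c (a point): point on the shelf top over the rightmost (-y) drain slot, 50 mm in front of the lip's inner face: the underside centre of a soap bar that lies well placed there. Axes as the shelf's
- bar_a: loose bar of ivory laundry soap, 100 (its x) x 54 (y) x 40 (z) mm, 0.25 kg or so, lying flat on the shelf; origin at the centre of its underside. The three bars are alike and any bar may go over any slot
- bar_b: loose bar of ivory laundry soap, 100 (its x) x 54 (y) x 40 (z) mm, 0.25 kg or so, lying flat on the shelf; origin at the centre of its underside. The three bars are alike and any bar may go over any slot
- bar_c: loose bar of ivory laundry soap, 100 (its x) x 54 (y) x 40 (z) mm, 0.25 kg or so, lying flat on the shelf; origin at the centre of its underside. The three bars are alike and any bar may go over any slot
- saddle: loose rigid grey plastic sink saddle, an inverted U standing on the shelf on its two flaps: 100 (its x) x 36 (y, across the flaps) x 75 (z) mm, walls 5 mm, gap between the flaps 26 mm, open below and at both x ends; origin at foot level in the middle. Grip it across its 36 mm
- saddle_crown (a point): on the saddle: centre of the underside of its top plate, 70 mm above its origin; it rests on the rail's bar when hung
- rail: fixed stainless rail right (-y) of the shelf: a horizontal round bar, 14 mm thick and 240 mm long, along its own y axis, on two 14 mm posts at its ends; bar axis 125 mm above the counter; origin on the counter under the bar's middle
- rail_mid (a point): middle of the rail's bar, on its axis; axes as the rail's
- peg_a: bystander, leave alone: wooden clothes peg, 75 x 13 x 11 mm, lying on the shelf's right (-y) end; origin at its underside
- peg_b: bystander, leave alone: wooden clothes peg, 75 x 13 x 11 mm, lying on the shelf's left (+y) end; origin at its underside
- pump: bystander, leave alone: white plastic pump dispenser, 74 mm across, 194 mm tall, on the counter left of the shelf; origin at its underside
- funnel: bystander, leave alone: green plastic funnel standing mouth down behind the shelf, 104 mm across, 105 mm tall; origin at its underside

How it is judged (in metres and radians):
On the way, in this order (a step that is already met when the one before it is completed fails the run):
1. the saddle hangs astride the rail (x of saddle_crown in the frame of rail_mid between -0.015 and 0.015 m and y of saddle_crown in the frame of rail_mid between -0.07 and 0.07 m and z of saddle_crown in the frame of rail_mid between 0 and 0.016 m and angle between saddle's own z axis and vertical below 0.4 rad and angle between the x axis of saddle and the y axis of rail, either way round below 0.3 rad and contact force between saddle and rail above 0.3 N), for 0.2 s.
2. each drain slot has a soap bar lying square on it against the lip (((x of bar_a in the frame of place_a between -0.009 and 0.009 m and y of bar_a in the frame of place_a between -0.01 and 0.01 m and z of bar_a in the frame of place_a between -0.006 and 0.006 m and angle between the x axis of bar_a and the x axis of shelf, either way round below 0.14 rad and linear speed of bar_a below 0.02 m/s) or (x of bar_b in the frame of place_a between -0.009 and 0.009 m and y of bar_b in the frame of place_a between -0.01 and 0.01 m and z of bar_b in the frame of place_a between -0.006 and 0.006 m and angle between the x axis of bar_b and the x axis of shelf, either way round below 0.14 rad and linear speed of bar_b below 0.02 m/s) or (x of bar_c in the frame of place_a between -0.009 and 0.009 m and y of bar_c in the frame of place_a between -0.01 and 0.01 m and z of bar_c in the frame of place_a between -0.006 and 0.006 m and angle between the x axis of bar_c and the x axis of shelf, either way round below 0.14 rad and linear speed of bar_c below 0.02 m/s)) and ((x of bar_a in the frame of place_b between -0.009 and 0.009 m and y of bar_a in the frame of place_b between -0.01 and 0.01 m and z of bar_a in the frame of place_b between -0.006 and 0.006 m and angle between the x axis of bar_a and the x axis of shelf, either way round below 0.14 rad and linear speed of bar_a below 0.02 m/s) or (x of bar_b in the frame of place_b between -0.009 and 0.009 m and y of bar_b in the frame of place_b between -0.01 and 0.01 m and z of bar_b in the frame of place_b between -0.006 and 0.006 m and angle between the x axis of bar_b and the x axis of shelf, either way round below 0.14 rad and linear speed of bar_b below 0.02 m/s) or (x of bar_c in the frame of place_b between -0.009 and 0.009 m and y of bar_c in the frame of place_b between -0.01 and 0.01 m and z of bar_c in the frame of place_b between -0.006 and 0.006 m and angle between the x axis of bar_c and the x axis of shelf, either way round below 0.14 rad and linear speed of bar_c below 0.02 m/s)) and ((x of bar_a in the frame of place_c between -0.009 and 0.009 m and y of bar_a in the frame of place_c between -0.01 and 0.01 m and z of bar_a in the frame of place_c between -0.006 and 0.006 m and angle between the x axis of bar_a and the x axis of shelf, either way round below 0.14 rad and linear speed of bar_a below 0.02 m/s) or (x of bar_b in the frame of place_c between -0.009 and 0.009 m and y of bar_b in the frame of place_c between -0.01 and 0.01 m and z of bar_b in the frame of place_c between -0.006 and 0.006 m and angle between the x axis of bar_b and the x axis of shelf, either way round below 0.14 rad and linear speed of bar_b below 0.02 m/s) or (x of bar_c in the frame of place_c between -0.009 and 0.009 m and y of bar_c in the frame of place_c between -0.01 and 0.01 m and z of bar_c in the frame of place_c between -0.006 and 0.006 m and angle between the x axis of bar_c and the x axis of shelf, either way round below 0.14 rad and linear speed of bar_c below 0.02 m/s))), for 0.2 s.
At the end, for the whole second after the job is handed in: Over each drain slot one soap bar lies flat, within 10 mm sideways of the slot line, within 9 mm of touching the lip, square to it within 8 degrees. The saddle hangs at rest astride the rail, top plate on the bar, within 70 mm of its middle and 17 degrees of its line (all of step 1 and all of step 2 and linear speed of saddle below 0.05 m/s).
It fails at once if a soap bar is lifted more than 20 mm off the shelf top, or falls off it (z of any of bar_a, bar_b, bar_c in the frame of place_a above 0.02 m or z of any of bar_a, bar_b, bar_c in the frame of place_a below -0.02 m).
It fails at once if a bystander is moved more than 30 mm (distance of any of peg_a, peg_b, pump, funnel from where it was at the start of the episode above 0.03 m).
It also fails if it takes over 72 s, if anything falls off the work surface, if the arm or the gripper's body presses on something with over 40 N, if the wrist force passes 120 N, or if a joint passes its speed limit or range.

### The arm

A 7-joint arm with a two-finger parallel gripper is mounted at the origin on the work surface. World frame = base frame: x ahead of the robot, y to its left, z up, the work surface at z = 0. Lengths are in mm, angles in rad, forces in N, time in s.
With the tool pointing down it reaches from about 400 to 875 mm from the base axis. Payload 4.4 kg.
Tool frame: the origin (TCP) lies midway between the tips of the shut fingers; the grasp point (between the pads) lies 19 mm behind it; z points along the fingers, y is the line along which they close (so a half turn about z gives the same grasp; the last joint's range is limited). The gripper opens to 85 mm and grips with 20 to 120 N. Pads are 22 mm wide; open, the fingers measure 114 mm over their backs; the gripper's body (76 mm by 85 mm) begins 54 mm behind the grasp point. The pads swing forward as they close: fully open they stand 13 mm farther back than shut.
Start: joints at [-1.395, 0.628, 0.038, 1.517, -0.027, 0.996, -0.02], TCP at [155.618, 631.111, 231.313] pointing down, gripper open.
Joint ranges: [-3.06, 3.06], [-0.37, 2.12], [-1.25, 1.32], [0.18, 2.47], [-1.1, 4.24], [0.23, 1.98], [-2.94, 2.94]. Speed limits (rad/s): [2.57, 2.57, 3.14, 3.14, 3.14, 3.14, 3.14].

### API

Orientations are given as [roll, pitch, yaw] about the fixed x, y, z axes, in that order (R = Rz(yaw) Ry(pitch) Rx(roll)).
In Python, from cell import ctrl gives the robot as it stands.
- The arm moves only by the shell command python3 -m crank 'ROWS' [OPENING]. ROWS is JSON, a list that holds one entry, the list of rows, each a list of 4 numbers: the shift along the tool's x, y, z normalised to -1 to 1, where 1 is 2.5 cm, then the turn about the tool's z normalised to -1 to 1, where 1 is 0.08 rad. In form: [[[dx, dy, dz, turn], ...]]. A call has 1 to 12 rows; each row shifts and turns the commanded pose from where the row before left it, along the tool's axes as they then stand; what a row does not reach is not made up. A row lasts 1/12 s, in which the tool goes at most 41.7 mm and 7.16 degrees, less where a joint would pass 70% of its speed; a pose out of reach is approached as far as the arm can. A call with a number of a shift or a turn outside -1 to 1 is refused whole. A call with a gripper value outside its range is refused whole. OPENING is the closure, from -1 (fully open) to 1 (shut), set as the call begins (- or left out, the last holds). The fingers move at their own pace and stop on an object; the grip force is fixed at half the most. Time passes only in rows, so rows that do not move let the fingers close. It gives the time, the measured TCP pose, the force, the opening and the grip force at its end, in the units of the state.
- ctrl.read_state(): the state, without advancing time (a new reading comes with each control period).
- ctrl.get_image(name): name is "scene" or "top"; returns a dict with "img" (480x640x3 uint8, red, green, blue), "intrinsics" (3x3 intrinsics, pixels), "extrinsics" (4x4, takes a point from camera to world coordinates). Camera axes: x right, y up, looking along -z (the intrinsics and any distortion apply to the point x, -y, -z); pixel columns grow to the right and rows downward; lengths in mm; the calibration is good to about 2 mm. A picture is of the moment at which its call begins. There is no depth.
- ctrl.finish_job(): hands the job in; it is judged then, once.
Trained networks look in the newest picture that a camera, given by its name, has taken for a name from the list of things; names that differ only in an ending like _2 or _b are one class to them, and where a whole thing is asked for, a point or a joint stands for the part that bears it (a point fixed in the world has none). Each returns a list of dicts, best first, with "confidence" (0 to 1); they miss things now and then, are a little off and sometimes report something else, mostly with a low value. They report only what shows in the picture. A call takes as long as a camera call.
- ctrl.find_in(camera, target): "position" ([row, column] in pixels, amid what is visible of it).
- ctrl.trace(camera, target): "mask" (480x640 bool, what is visible of it) and "position" ([row, column] in pixels, amid what is visible of it).
- ctrl.place_of(camera, target): "position" ([row, column] in pixels: a listed point, or the origin of a listed thing).
The state is a dict: "clock": time; "qpos": joint angles; "qd": joint speeds; "tau": joint torques, N m; "eef_pos": TCP position; "tool_rot": TCP orientation; "force": force on the tool from outside, world axes, zero at the start; "torque": the same for the moment, N m; "width": finger opening in mm; "gripper_force": force on a finger pad.
Only numpy, scipy, OpenCV 4.12 (cv2) and the standard library are available. Lean on these libraries where they do the work, as an engineer would, in place of code of your own. Each camera call takes 0.05 s, during which the arm holds its last target. There are 200 camera calls.

## Working session

There is one attempt and no reset: what is moved stays moved. The work goes in short steps, Python scripts to look and compute and a shell command to move; the robot and the scene stay as the last step left them, time stands still between calls to the robot, and variables do not carry over. Pictures are saved under pics/ and viewed, at most 10 in all, crops included, and the job is handed in when it is done.

```bash
mkdir -p pics; ls; python3 - <<'E'
from cell import ctrl
import cv2
s=ctrl.read_state();print(s['clock'],s['eef_pos'],s['tool_rot'],s['width'])
for n in("scene","top"):
    d=ctrl.get_image(n);cv2.imwrite(f"pics/{n}0.png",d["img"][:,:,::-1]);print(d["intrinsics"],d["extrinsics"])
    for t in("bar_a","saddle","rail","shelf","peg_a","rail_mid","saddle_crown","place_a","funnel","pump"):
        print(n,t,[(round(r["confidence"],2),[round(float(v)) for v in r["position"]]) for r in ctrl.place_of(n,t)][:4])
E
```

```text
pics
0.0 [155.45375222 630.47799036 230.38539679] [-3.13965958e+00  1.14155364e-05  2.89978841e+00] 85.67492972380425
[[446.48423691   0.         321.80409207]
 [  0.         446.48423691 233.27360384]
 [  0.           0.           1.        ]] [[ 6.58794496e-01 -5.73173541e-01  4.87300629e-01  1.12528564e+03]
 [ 7.52163940e-01  4.88494403e-01 -4.42292466e-01 -3.64258403e+02]
 [ 1.54667090e-02  6.57909804e-01  7.52937893e-01  8.29975845e+02]
 [ 0.00000000e+00  0.00000000e+00  0.00000000e+00  1.00000000e+00]]
scene bar_a [(0.81, [216, 315]), (0.76, [234, 274]), (0.59, [263, 229])]
scene saddle [(0.78, [188, 343]), (0.65, [159, 399])]
scene rail [(0.75, [335, 105])]
scene shelf [(0.93, [229, 293]), (0.53, [206, 361])]
scene peg_a [(0.71, [298, 198]), (0.71, [188, 391])]
scene rail_mid [(0.58, [302, 82])]
scene saddle_crown [(0.92, [170, 342])]
scene place_a [(0.93, [248, 282]), (0.73, [205, 364]), (0.66, [226, 327])]
scene funnel [(0.7, [296, 374]), (0.22, [337, 105])]
scene pump [(0.82, [160, 399])]
[[506.70920569   0.         319.09578848]
 [  0.         506.70920569 242.39494211]
 [  0.           0.           1.        ]] [[-2.27809149e-02  9.95502905e-01 -9.19510538e-02  5.30549186e+02]
 [-9.99738836e-01 -2.25174461e-02  3.90188380e-03  4.75297307e+01]
 [ 1.81383376e-03  9.20159280e-02  9.95755883e-01  1.32105983e+03]
 [ 0.00000000e+00  0.00000000e+00  0.00000000e+00  1.00000000e+00]]
top bar_a [(0.97, [289, 380]), (0.73, [289, 281]), (0.62, [290, 332])]
top saddle [(0.66, [294, 238])]
top rail []
top shelf [(0.63, [286, 308])]
top peg_a [(0.64, [260, 198]), (0.54, [273, 424])]
top rail_mid [(0.81, [294, 506])]
top saddle_crown [(0.74, [297, 234])]
top place_a [(0.89, [265, 337]), (0.82, [265, 287]), (0.64, [295, 234]), (0.63, [295, 236])]
top funnel [(0.65, [187, 298]), (0.36, [261, 239])]
top pump [(0.85, [299, 153])]
```

View pics/top0.png

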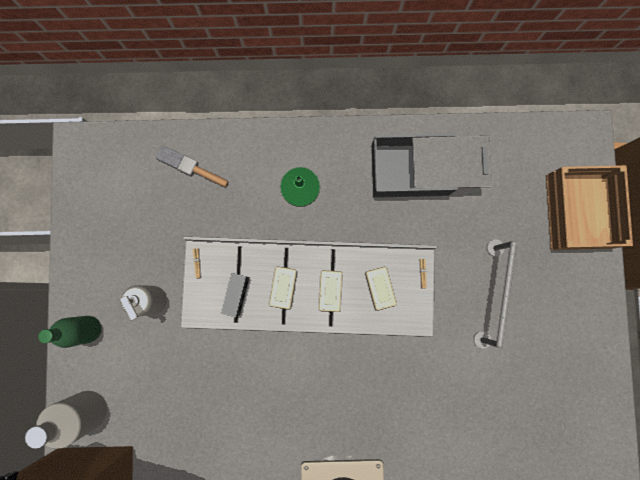

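View pics/scene0.png

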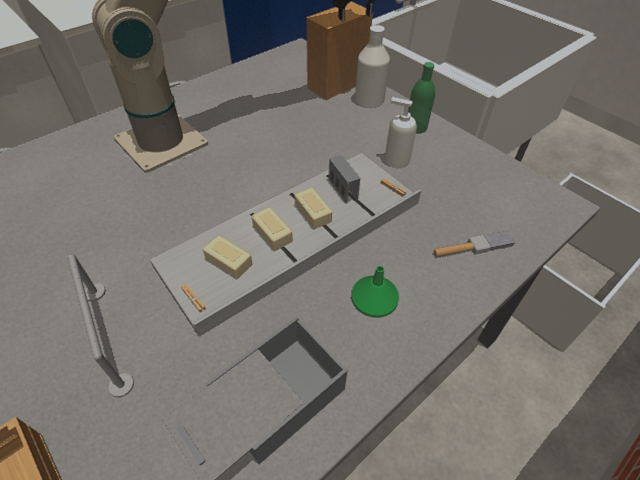

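The top view shows the saddle over the left slot (row 296, col 236). The bars are at cols 283, 331 and 381 (row ~289). The pegs are at cols 197 and 423, and the rail runs from (247,512) to (343,497). Next I'll fit the models to the masks in both views.

```bash
cat >h.py <<'E'
from cell import ctrl
import numpy as np,cv2
from scipy.optimize import minimize,least_squares
def cam(n): 
    d=ctrl.get_image(n);return d["img"],d["intrinsics"],np.linalg.inv(d["extrinsics"])
def proj(c,P):
    q=np.c_[P,np.ones(len(P))]@c[2].T;q=q[:,:3]*[1,-1,-1];q=q@c[1].T;return q[:,:2]/q[:,2:]
def tri(cs,pix):  # pix as [row,col] per cam
    f=lambda X:np.concatenate([proj(c,X[None])[0]-p[::-1] for c,p in zip(cs,pix)])
    r=least_squares(f,[500,0,50.]);return r.x,np.abs(r.fun).max()
def box(l,w,h,x0=0):return np.array([[x0+a*l/2,b*w/2,c*h] for a in(-1,1) for b in(-1,1) for c in(0,1)])
BAR=box(100,54,40);SAD=box(100,36,75);PEG=box(75,13,11)
def place(M,p):
    c,s=np.cos(p[3]),np.sin(p[3]);return M@np.array([[c,s,0],[-s,c,0],[0,0,1]])+p[:3]
def hull(c,P,S=4):
    m=np.zeros((480*S//1,640*S),np.uint8);h=cv2.convexHull((proj(c,P)*S+S/2).astype(np.float32));cv2.fillConvexPoly(m,np.round(h).astype(np.int32),1)
    return cv2.resize(m.astype(np.float32),(640,480),interpolation=cv2.INTER_AREA)
def fit(cs,masks,M,p0,zfree=True):
    def cost(p):
        p=np.r_[p[:3],p[3]/100] if zfree else np.r_[p[:2],p0[2],p[2]/100]
        t=0
        for c,m in zip(cs,masks):
            h=hull(c,place(M,p));t+=np.abs(h-m).sum()/m.sum()
        return t
    x=np.array([p0[0],p0[1],p0[2],p0[3]*100]) if zfree else np.array([p0[0],p0[1],p0[3]*100])
    sx=np.vstack([x]+[x+d for d in np.eye(len(x))*10])
    r=minimize(cost,x,method="Nelder-Mead",options=dict(initial_simplex=sx,xatol=.2,fatol=1e-4,maxiter=150))
    p=r.x;p=np.r_[p[:3],p[3]/100] if zfree else np.r_[p[:2],p0[2],p[2]/100]
    return p,r.fun
def pix2plane(c,rc,z):
    E=np.linalg.inv(c[2]);v=np.linalg.inv(c[1])@[rc[1],rc[0],1];v=E[:3,:3]@(v*[1,-1,-1]);o=E[:3,3];return o+v*(z-o[2])/v[2]
E
python3 - <<'E'
from h import *
cs=[cam("scene"),cam("top")]
np.set_printoptions(precision=2,suppress=True)
T=lambda n,t:[r for r in ctrl.trace(n,t) if r["confidence"]>.3]
def go(t,M,z,yaw):
    S,P=T("scene",t),T("top",t);out=[]
    for p in P:
        g=pix2plane(cs[1],p["position"],z+M[:,2].max())
        if not S: print(t,"no scene");continue
        e=[np.linalg.norm(proj(cs[0],g[None]+[[0,0,-M[:,2].max()/2]])[0]-s["position"][::-1]) for s in S];k=int(np.argmin(e))
        q,f=fit(cs,[S[k]["mask"].astype(float),p["mask"].astype(float)],M,[g[0],g[1],z,yaw]);print(t,round(p["confidence"],2),round(S[k]["confidence"],2),"guess",g,"d",round(e[k],1),"fit",q,"cost",round(f,3),flush=True)
go("bar_a",BAR,25,0);go("saddle",SAD,25,0);go("peg_a",PEG,25,0)
SH=np.vstack([box(230,640,25),np.array([[x,y,50] for x in(107,115) for y in(-320,320)])])
go("shelf",SH,0,0)
E
```

```text
bar_a 0.93 0.91 guess [532.37 136.04  65.  ] d 2.4 fit [537.87 136.49  19.48  -0.21] cost 0.236
bar_a 0.73 0.71 guess [527.16  15.2   65.  ] d 2.4 fit [525.62  17.26  22.07  -0.14] cost 0.257
bar_a 0.62 0.67 guess [ 525.31 -108.97   65.  ] d 0.4 fit [ 529.3  -109.02   21.82    0.22] cost 0.237
saddle 0.84 0.74 guess [518.94 248.08 100.  ] d 4.1 fit [522.18 251.85  22.27  -0.26] cost 0.167
peg_a 0.68 0.71 guess [ 564.11 -220.14   36.  ] d 3.5 fit [ 564.64 -219.88   23.26    0.  ] cost 0.314
peg_a 0.67 0.71 guess [ 533.54 -110.59   36.  ] d 49.4 fit [ 517.94 -107.87   41.01   -0.42] cost 2.599
peg_a 0.58 0.57 guess [610.72 347.19  36.  ] d 3.6 fit [604.59 356.2   21.89   0.05] cost 0.496
shelf 0.9 0.82 guess [541.45  75.72  50.  ] d 30.6 fit [538.61  72.97  -3.49  -0.06] cost 0.569
```

```bash
python3 - <<'E'
import cv2
t=cv2.imread("pics/top0.png")[225:355,170:530];cv2.imwrite("pics/crop.png",cv2.resize(t,None,fx=2.2,fy=2.2,interpolation=2))
E
python3 - <<'E'
from h import *
np.set_printoptions(precision=2,suppress=True)
cs=[cam("scene"),cam("top")]
print(tri(cs,[np.array([302,82]),np.array([294,506])]))
ms=[]
for n in("scene","top"):
    m=ctrl.trace(n,"shelf")[0]["mask"].astype(np.uint8)
    m=cv2.morphologyEx(m,cv2.MORPH_OPEN,np.ones((3,3)))
    k,l,st,_=cv2.connectedComponentsWithStats(m);m=(l==1+np.argmax(st[1:,4])).astype(np.uint8)
    h=cv2.convexHull(cv2.findNonZero(m));z=np.zeros_like(m);cv2.fillConvexPoly(z,h,1);ms.append(z.astype(float))
SH=np.vstack([box(230,640,25),np.array([[x,y,50] for x in(107,115) for y in(-320,320)])])
p,f=fit(cs,ms,SH,[540,73,0,-.05]);print("shelf",p,f)
p2,f=fit(cs[1:],ms[1:],SH,[540,73,0,-.05],False);print("top only",p2,f)
p2,f=fit(cs[:1],ms[:1],SH,[540,73,0,-.05],False);print("scene only",p2,f)
# slots: dark pixels in the top view
im=cs[1][0].max(2)
for s in(180,60,-60):
    pts=[]
    for x in np.r_[-95:96:3]:
        e=np.array([[x,s+o,25] for o in np.arange(-14,14.1,1)])
        uv=proj(cs[1],place(e,p));v=cv2.remap(im,uv[:,0].astype(np.float32)[None],uv[:,1].astype(np.float32)[None],1)[0].astype(float)
        if v.min()<60 and v.max()>130:
            w=np.clip(110-v,0,None);pts.append((x,s+(w@np.arange(-14,14.1,1))/w.sum()))
    if len(pts)>3:
        a=np.array(pts);print("slot",s,len(a),a[:,0].min(),a[:,0].max(),np.polyfit(a[:,0],a[:,1],1))
ov=cs[1][0][:,:,::-1].copy()
L=place(np.array([[107,-320,50],[107,320,50],[-115,320,25],[-115,-320,25]]),p)
for u in proj(cs[1],L):cv2.circle(ov,tuple(int(round(v)) for v in u),2,(0,0,255),-1)
a=cv2.resize(ov[225:355,170:530],None,fx=2.2,fy=2.2,interpolation=2)
s=cs[0][0][:,:,::-1].copy()
for u in proj(cs[0],L):cv2.circle(s,tuple(int(round(v)) for v in u),2,(0,0,255),-1)
b=cv2.resize(s[240:400,40:240],(375,300),interpolation=2)
c=cv2.resize(ov[230:358,460:540],(188,300),interpolation=2)
o=np.zeros((590,792,3),np.uint8);o[:286]=a[:286];o[288:588,:375]=b;o[288:588,400:588]=c;cv2.imwrite("pics/m.png",o)
E
```

```text
(array([ 509.15, -394.26,  123.98]), np.float64(0.17145870560602816))
shelf [539.14  72.68  -3.66  -0.06] 0.032195868193690906
top only [538.92  74.36   0.    -0.06] 0.018161682684056976
scene only [541.81  70.7    0.    -0.06] 0.011961043872919819
slot 180 54 -95.0 94.0 [  0.05 176.15]
slot 60 29 -95.0 94.0 [-0.   60.84]
slot -60 29 -95.0 94.0 [ -0.   -59.55]
```

View pics/m.png

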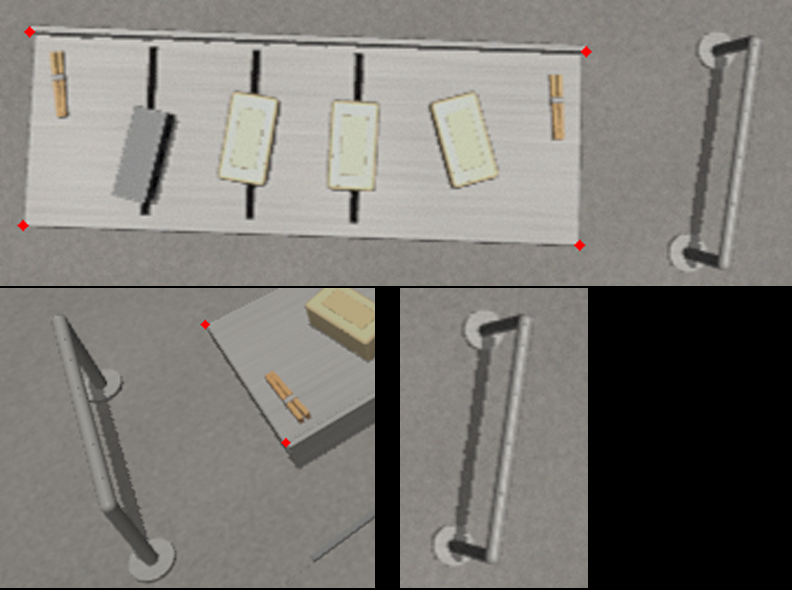

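The rail, with its bar midpoint near (509,-394,124), and the shelf at (539,73.5), yaw -0.06, match the known sizes. The slots agree to within 1 mm.

```bash
cat >>h.py <<'E'
def need(x,y,z,yaw=None):
    s=ctrl.read_state();p=np.array(s["eef_pos"]);ps=s["tool_rot"][2]
    d=np.array([x,y,z])-p;tx=np.array([np.cos(ps),np.sin(ps),0]);ty=np.array([np.sin(ps),-np.cos(ps),0])
    a=0 if yaw is None else -((yaw-ps+np.pi/2)%np.pi-np.pi/2)
    print("t",round(s["clock"],2),"at",p.round(1),"yaw",round(ps,3),"units",np.round([d@tx/25,d@ty/25,-d[2]/25,a/.08],2),"F",np.round(s["force"],1),"w",round(s["width"],1))
E
python3 - <<'E'
from h import *
np.set_printoptions(precision=2,suppress=True)
cs=[cam("scene"),cam("top")]
a=pix2plane(cs[1],[243.2,513],125);b=pix2plane(cs[1],[345.8,498.9],125);print(a,b,np.linalg.norm(a-b),(a+b)/2,np.arctan2(*(a-b)[1::-1]))
print(tri(cs,[np.array([256,71.5]),np.array([243.2,513])]),tri(cs,[np.array([355.7,98.7]),np.array([243.2,513])]),tri(cs,[np.array([256,71.5]),np.array([345.8,498.9])]))
print(tri(cs,[np.array([188,343]),np.array([294,238])]))
need(522,251,230,-.26+np.pi)
E
```

```text
[ 628.68 -416.9   125.  ] [ 389.83 -370.15  125.  ] 243.38305840101594 [ 509.25 -393.52  125.  ] -0.19330224569727794
(array([ 605.5 , -359.12,  324.43]), np.float64(10.133700383400537)) (array([ 629.53, -415.69,  123.24]), np.float64(0.8130875570474245)) (array([ 390.25, -368.86,  124.34]), np.float64(0.6613646888282005))
(array([523.63, 251.81,  28.46]), np.float64(0.33583543225205403))
t 1.9 at [155.6 631.1 231.3] yaw 2.9 units [-17.87 -11.25   0.05   0.23] F [ 0.6 -0.2  0.5] w 85.3
```

```bash
python3 -m crank '[[[-0.74,-0.47,0,0.02],[-0.74,-0.47,0,0.02],[-0.74,-0.47,0,0.02],[-0.74,-0.47,0,0.02],[-0.74,-0.47,0,0.02],[-0.74,-0.47,0,0.02],[-0.74,-0.47,0,0.02],[-0.74,-0.47,0,0.02],[-0.74,-0.47,0,0.02],[-0.74,-0.47,0,0.02],[-0.74,-0.47,0,0.02],[-0.74,-0.47,0,0.02]]]' -1
python3 -m crank '[[[-0.74,-0.47,0,0],[-0.74,-0.47,0,0],[-0.74,-0.47,0,0],[-0.74,-0.47,0,0],[-0.74,-0.47,0,0],[-0.74,-0.47,0,0],[-0.74,-0.47,0,0],[-0.74,-0.47,0,0],[-0.74,-0.47,0,0],[-0.74,-0.47,0,0],[0,0,0,0],[0,0,0,0]]]'
python3 -c "
from h import *
need(522.5,251.5,62,-.26+np.pi)"
```

```text
clock: 2.9
eef_pos: [336.4, 438.7, 231.5]
tool_rot: [3.141, 0.0, 2.881]
force: [-0.7, 0.3, -0.5]
width: 85.4
gripper_force: 0.0
clock: 3.9
eef_pos: [485.0, 276.9, 231.3]
tool_rot: [-3.141, 0.0, 2.877]
force: [-0.5, 0.6, -1.0]
width: 85.2
gripper_force: 0.0
t 3.9 at [485.  276.9 231.3] yaw 2.877 units [-1.71 -0.59  6.77 -0.05] F [-0.5  0.6 -1. ] w 85.2
```

```bash
python3 -m crank '[[[-0.85,-0.3,0,0],[-0.86,-0.29,0,0],[0,0,0.8,0],[0,0,0.9,0],[0,0,0.9,0],[0,0,0.9,0],[0,0,0.9,0],[0,0,0.9,0],[0,0,0.8,0],[0,0,0.67,0],[0,0,0,0],[0,0,0,0]]]' -1
python3 -m crank '[[[0,0,0,0],[0,0,0,0],[0,0,0,0],[0,0,0,0],[0,0,0,0],[0,0,0,0],[0,0,0,0],[0,0,0,0]]]' 1
python3 -c "
from h import *
need(522.5,251.5,62,-.26+np.pi)"
```

```text
clock: 4.9
eef_pos: [520.4, 253.9, 61.5]
tool_rot: [-3.141, -0.002, 2.882]
force: [0.7, 0.4, -0.2]
width: 85.1
gripper_force: 0.0
clock: 5.57
eef_pos: [522.3, 253.4, 63.2]
tool_rot: [3.14, 0.001, 2.881]
force: [-1.2, 0.4, 6.1]
width: 35.2
gripper_force: 60.4
t 5.57 at [522.3 253.4  63.2] yaw 2.881 units [-0.03 -0.07  0.05 -0.01] F [-1.2  0.4  6.1] w 35.2
```

```bash
python3 -m crank '[[[0,0,-0.5,0],[0,0,-0.8,0],[0,0,-0.8,0],[0,0,-0.8,-0.2],[0,0,-0.8,-0.2],[0,0,-0.8,-0.2],[0,0,-0.8,-0.24],[0,0,-0.8,0],[0,0,0,0]]]'
python3 -c "
from h import *
need(509.3,-393.5,215,-.193+np.pi)"
```

```text
clock: 6.32
eef_pos: [523.7, 253.8, 219.1]
tool_rot: [3.137, 0.006, 2.947]
force: [0.8, 0.5, -1.3]
width: 35.3
gripper_force: 60.1
t 6.32 at [523.7 253.8 219.1] yaw 2.947 units [-4.430e+00 -2.552e+01  1.600e-01 -2.000e-02] F [ 0.8  0.5 -1.3] w 35.3
```

```bash
R='[-0.13,-0.75,0,0]'; python3 -m crank '[[[-0.13,-0.6,0,0],[-0.13,-0.75,0,0],[-0.13,-0.75,0,0],[-0.13,-0.75,0,0],[-0.13,-0.75,0,0],[-0.13,-0.75,0,0],[-0.13,-0.75,0,0],[-0.13,-0.75,0,0],[-0.13,-0.75,0,0],[-0.13,-0.75,0,0],[-0.13,-0.75,0,0],[-0.13,-0.75,0,0]]]'
python3 -m crank '[[[-0.13,-0.75,0,0],[-0.13,-0.75,0,0],[-0.13,-0.75,0,0],[-0.13,-0.75,0,0],[-0.13,-0.75,0,0],[-0.13,-0.75,0,0],[-0.13,-0.75,0,0],[-0.13,-0.75,0,0],[-0.13,-0.75,0,0],[-0.13,-0.75,0,0],[-0.13,-0.75,0,0],[-0.13,-0.75,0,0]]]'
python3 -m crank '[[[-0.13,-0.75,0,0],[-0.13,-0.75,0,0],[-0.13,-0.75,0,0],[-0.13,-0.75,0,0],[-0.13,-0.75,0,0],[-0.13,-0.75,0,0],[-0.13,-0.75,0,0],[-0.13,-0.75,0,0],[-0.13,-0.6,0,0],[-0.13,-0.4,0,0],[0,0,0,0],[0,0,0,0]]]'
python3 -c "
from h import *
need(509.3,-393.5,215,-.193+np.pi)"
```

```text
clock: 7.32
eef_pos: [515.6, 26.2, 213.4]
tool_rot: [-3.14, -0.003, 2.947]
force: [0.4, 0.6, -1.5]
width: 35.4
gripper_force: 60.1
clock: 8.32
eef_pos: [510.1, -201.5, 213.2]
tool_rot: [-3.141, -0.003, 2.947]
force: [-0.2, -0.3, -1.0]
width: 35.8
gripper_force: 60.1
clock: 9.32
eef_pos: [509.4, -377.7, 213.6]
tool_rot: [3.14, -0.002, 2.947]
force: [1.2, 0.1, -1.3]
width: 35.4
gripper_force: 60.1
t 9.32 at [ 509.4 -377.7  213.6] yaw 2.947 units [-0.12 -0.62 -0.06 -0.02] F [ 1.2  0.1 -1.3] w 35.4
```

Now I'll align it, lower the feet to just above the bar, and check from the side.

```bash
python3 -m crank '[[[-0.06,-0.31,0,0],[-0.06,-0.31,0,0],[0,0,0.5,0],[0,0,0.5,0],[0,0,0,0],[0,0,0,0]]]'
python3 - <<'E'
from h import *
need(509.3,-393.5,100,-.193+np.pi)
s=cam("scene");t=cam("top")
a=cv2.resize(s[0][150:390,10:170,::-1],(400,600),interpolation=2)
b=cv2.resize(t[0][230:350,450:530,::-1],(400,600),interpolation=2)
cv2.imwrite("pics/r1.png",np.hstack([a,b]))
E
```

```text
clock: 9.82
eef_pos: [510.1, -393.4, 189.1]
tool_rot: [3.141, -0.001, 2.948]
force: [-0.2, 0.0, -1.2]
width: 35.2
gripper_force: 60.1
t 9.82 at [ 510.1 -393.4  189.1] yaw 2.948 units [ 0.03 -0.01  3.56 -0.  ] F [-0.2  0.  -1.2] w 35.2
```

View pics/r1.png

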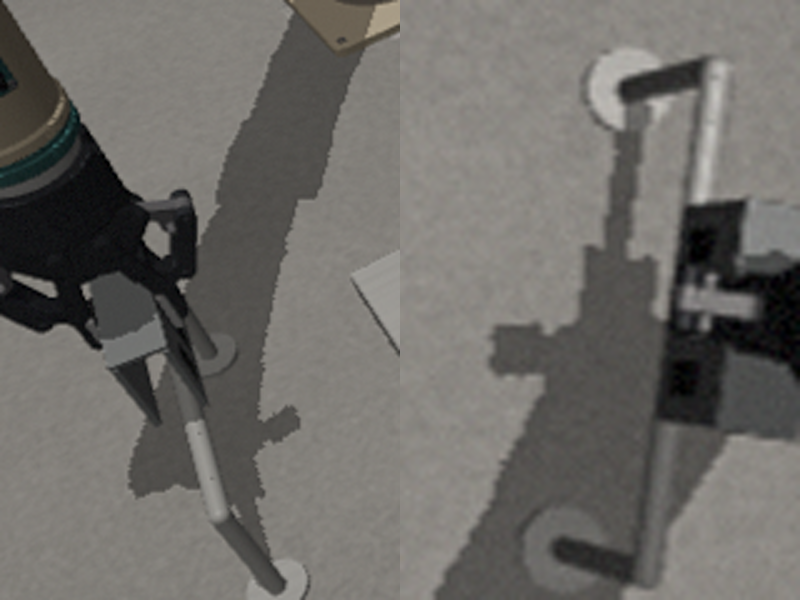

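The saddle's opening is over the bar and in line with it. I'll lower it in stages and watch the force.

```bash
python3 -m crank '[[[0,0,0.4,0],[0,0,0.4,0],[0,0,0.4,0],[0,0,0.4,0],[0,0,0,0],[0,0,0,0]]]'
```

```text
clock: 10.42
eef_pos: [509.8, -393.3, 148.3]
tool_rot: [3.141, -0.002, 2.948]
force: [0.4, 0.5, -0.5]
width: 35.6
gripper_force: 60.1
```

```bash
python3 -m crank '[[[0,0,0.4,0],[0,0,0.4,0],[0,0,0.4,0],[0,0,0.3,0],[0,0,0.2,0],[0,0,0.1,0],[0,0,0,0]]]'
```

```text
clock: 11.0
eef_pos: [510.0, -393.6, 103.7]
tool_rot: [3.141, -0.001, 2.948]
force: [0.2, 0.3, -1.1]
width: 35.0
gripper_force: 60.1
```

```bash
python3 -m crank '[[[0,0,0.12,0],[0,0,0.08,0],[0,0,0,0],[0,0,0,0]]]'
```

```text
clock: 11.33
eef_pos: [510.7, -394.1, 100.1]
tool_rot: [-3.141, 0.001, 2.948]
force: [-0.3, -0.2, 1.8]
width: 35.5
gripper_force: 60.3
```

```bash
python3 -m crank '[[[0,0,0,0],[0,0,0,0],[0,0,0,0],[0,0,0,0],[0,0,0,0],[0,0,0,0],[0,0,0,0]]]' -1
python3 -m crank '[[[0,0,-0.5,0],[0,0,-0.7,0],[0,0,-0.8,0],[0,0,-0.8,0],[0,0,-0.8,0],[0,0,-0.8,0],[0,0,0,0]]]'
python3 - <<'E'
from h import *
need(537.9,136.5,215,-.21+np.pi)
s=cam("scene");t=cam("top")
a=cv2.resize(s[0][200:400,10:170,::-1],(400,500),interpolation=2)
b=cv2.resize(t[0][230:350,450:546,::-1],(400,500),interpolation=2)
cv2.imwrite("pics/r2.png",np.hstack([a,b]))
E
```

```text
clock: 11.92
eef_pos: [510.3, -393.8, 99.5]
tool_rot: [3.142, -0.0, 2.948]
force: [0.6, 0.2, -0.5]
width: 85.6
gripper_force: 0.0
clock: 12.5
eef_pos: [512.6, -395.6, 215.1]
tool_rot: [-3.138, 0.008, 2.948]
force: [-0.6, 0.5, 0.1]
width: 85.6
gripper_force: 0.0
t 12.5 at [ 512.6 -395.6  215.1] yaw 2.948 units [ 3.11 21.08  0.    0.2 ] F [-0.6  0.5  0.1] w 85.6
```

View pics/r2.png

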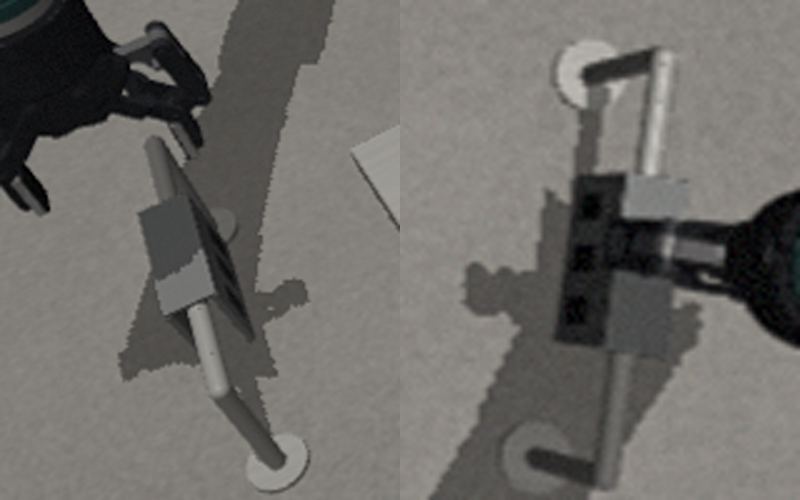

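The saddle hangs upright and square, mid-bar. Next is the leftmost bar.

```bash
python3 -m crank '[[[0.11,0.5,0,0.02],[0.11,0.75,0,0.02],[0.11,0.75,0,0.02],[0.11,0.75,0,0.02],[0.11,0.75,0,0.02],[0.11,0.75,0,0.02],[0.11,0.75,0,0.02],[0.11,0.75,0,0.02],[0.11,0.75,0,0.02],[0.11,0.75,0,0.02],[0.11,0.75,0,0],[0.11,0.75,0,0]]]'
python3 -m crank '[[[0.11,0.75,0,0],[0.11,0.75,0,0],[0.11,0.75,0,0],[0.11,0.75,0,0],[0.11,0.75,0,0],[0.11,0.75,0,0],[0.11,0.75,0,0],[0.11,0.75,0,0],[0.11,0.75,0,0],[0.11,0.75,0,0],[0.11,0.75,0,0],[0.11,0.75,0,0]]]'
python3 -m crank '[[[0.11,0.75,0,0],[0.11,0.75,0,0],[0.11,0.75,0,0],[0.11,0.5,0,0],[0,0.3,0,0],[0,0,0,0],[0,0,0,0]]]'
python3 -c "
from h import *
need(537,136.5,38,-.21+np.pi)"
```

```text
clock: 13.6
eef_pos: [520.8, -170.5, 208.4]
tool_rot: [3.141, -0.003, 2.932]
force: [0.4, 0.7, 0.1]
width: 85.5
gripper_force: 0.0
clock: 14.6
eef_pos: [534.9, 55.8, 208.5]
tool_rot: [-3.141, -0.003, 2.933]
force: [-0.2, 0.1, 0.3]
width: 85.5
gripper_force: 0.0
clock: 15.18
eef_pos: [541.3, 130.4, 209.2]
tool_rot: [-3.141, -0.001, 2.932]
force: [-0.3, 0.2, 0.2]
width: 85.3
gripper_force: 0.0
t 15.18 at [541.3 130.4 209.2] yaw 2.932 units [0.22 0.2  6.85 0.  ] F [-0.3  0.2  0.2] w 85.3
```

```bash
python3 -m crank '[[[0.22,0.2,0.7,0],[0,0,0.9,0],[0,0,0.9,0],[0,0,0.9,0],[0,0,0.9,0],[0,0,0.9,0],[0,0,0.9,0],[0,0,0.65,0],[0,0,0,0],[0,0,0,0]]]'
python3 -m crank '[[[0,0,0,0],[0,0,0,0],[0,0,0,0],[0,0,0,0],[0,0,0,0],[0,0,0,0]]]' 1
python3 -c "
from h import *
need(607,250,38,-.06+np.pi)"
```

```text
clock: 16.02
eef_pos: [537.0, 135.3, 40.3]
tool_rot: [-3.14, -0.002, 2.93]
force: [-0.5, -0.4, 0.6]
width: 85.3
gripper_force: 0.0
clock: 16.52
eef_pos: [538.5, 137.1, 42.6]
tool_rot: [3.141, 0.002, 2.932]
force: [-0.4, -0.5, 6.8]
width: 52.7
gripper_force: 63.3
t 16.52 at [538.5 137.1  42.6] yaw 2.932 units [-1.74  4.99  0.18 -1.87] F [-0.4 -0.5  6.8] w 52.7
```

```bash
python3 -m crank '[[[0,0,0,-0.37],[0,0,0,-0.5],[0,0,0,-0.5],[0,0,0,-0.5],[0,0.3,0,0],[0,0.4,0,0],[0,0.4,0,0],[0,0.4,0,0],[0,0.4,0,0],[0,0.4,0,0],[0,0.4,0,0],[0,0.4,0,0]]]'
python3 -m crank '[[[-0.2,0.4,0,0],[-0.3,0.4,0,0],[-0.3,0.4,0,0],[-0.3,0.4,0,0],[-0.3,0,0,0],[-0.3,0,0,0],[-0.3,0,0,0],[-0.2,0,0,0],[0,0,0,0],[0,0,0,0]]]'
python3 -c "
from h import *
need(607,250,38,-.06+np.pi)"
```

```text
clock: 17.52
eef_pos: [543.3, 211.2, 42.7]
tool_rot: [-3.138, 0.002, 3.079]
force: [-0.7, -8.0, 7.5]
width: 52.8
gripper_force: 63.4
clock: 18.35
eef_pos: [599.1, 251.9, 42.6]
tool_rot: [3.14, -0.0, 3.082]
force: [-3.0, 0.3, 7.2]
width: 52.8
gripper_force: 63.2
t 18.35 at [599.1 251.9  42.6] yaw 3.082 units [-0.32 -0.06  0.18  0.  ] F [-3.   0.3  7.2] w 52.8
```

```bash
python3 -m crank '[[[-0.1,-0.06,0,0],[-0.1,0,0,0],[-0.08,0,0,0],[0,0,0,0],[0,0,0,0]]]'
python3 -m crank '[[[-0.08,0,0,0],[-0.04,0,0,0],[0,0,0,0]]]'
```

```text
clock: 18.77
eef_pos: [604.2, 250.6, 42.6]
tool_rot: [3.14, -0.003, 3.083]
force: [-7.0, 1.4, 7.6]
width: 52.9
gripper_force: 63.6
clock: 19.02
eef_pos: [606.8, 250.4, 42.6]
tool_rot: [3.141, -0.004, 3.083]
force: [-7.0, 1.0, 9.2]
width: 52.5
gripper_force: 63.7
```

```bash
python3 -m crank '[[[-0.08,0,0,0],[-0.08,0,0,0],[0,0,0,0]]]'; python3 - <<'E'
from h import *
need(607,250,38,-.06+np.pi)
t=cam("top")
cv2.imwrite("pics/b1.png",cv2.resize(t[0][220:345,170:440,::-1],None,fx=2.9,fy=2.9,interpolation=2))
E
```

```text
clock: 19.27
eef_pos: [606.7, 250.3, 42.6]
tool_rot: [-3.141, -0.012, 3.083]
force: [-15.4, -0.3, 17.4]
width: 52.8
gripper_force: 64.5
t 19.27 at [606.7 250.3  42.6] yaw 3.083 units [-0.01 -0.01  0.18  0.02] F [-15.4  -0.3  17.4] w 52.8
```

View pics/b1.png

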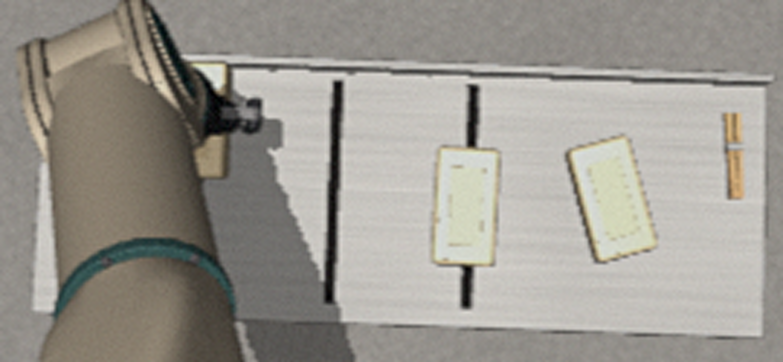

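The bar's end is against the lip (force jump at x = 606.8). I'll release it and go to the second bar.

```bash
python3 -m crank '[[[0.1,0,0,0],[0,0,0,0],[0,0,0,0]]]'
python3 -m crank '[[[0,0,0,0],[0,0,0,0],[0,0,0,0],[0,0,0,0],[0,0,0,0],[0,0,-0.5,0],[0,0,-0.8,0],[0,0,-0.8,0],[0,0,-0.8,0],[0,0,-0.8,0],[0,0,0,0]]]' -1
python3 - <<'E'
from h import *
need(525.5,17,130,-.14+np.pi)
E
```

```text
clock: 19.57
eef_pos: [606.8, 250.4, 42.6]
tool_rot: [3.141, -0.006, 3.083]
force: [-10.3, 1.0, 12.9]
width: 52.7
gripper_force: 63.9
clock: 20.48
eef_pos: [613.8, 249.8, 138.6]
tool_rot: [3.138, 0.008, 3.081]
force: [0.7, 0.3, -0.1]
width: 85.1
gripper_force: 0.0
t 20.48 at [613.8 249.8 138.6] yaw 3.081 units [ 2.96 -9.51  0.34  0.99] F [ 0.7  0.3 -0.1] w 85.1
```

```bash
python3 -m crank '[[[0.25,-0.7,0,0],[0.25,-0.8,0,0],[0.25,-0.8,0,0],[0.25,-0.8,0,0],[0.25,-0.8,0,0],[0.25,-0.8,0,0],[0.25,-0.8,0,0],[0.25,-0.8,0,0],[0.25,-0.8,0,0],[0.25,-0.8,0,0],[0.25,-0.8,0,0],[0.2,-0.7,0,0]]]'
python3 -m crank '[[[0,0,0,0.5],[0,0,0,0.5],[0,0,0,0],[0,0,0,0]]]'
python3 - <<'E'
from h import *
need(525.5,17,40,-.14+np.pi)
E
```

```text
clock: 21.48
eef_pos: [522.4, 17.1, 133.6]
tool_rot: [-3.141, -0.0, 3.081]
force: [0.5, 0.8, 0.5]
width: 85.4
gripper_force: 0.0
clock: 21.82
eef_pos: [523.2, 18.7, 133.5]
tool_rot: [3.142, 0.0, 3.002]
force: [-0.3, 0.5, 0.3]
width: 85.8
gripper_force: 0.0
t 21.82 at [523.2  18.7 133.5] yaw 3.002 units [-0.1  -0.05  3.74  0.01] F [-0.3  0.5  0.3] w 85.8
```

```bash
python3 -m crank '[[[-0.1,-0.05,0.6,0],[0,0,0.8,0],[0,0,0.8,0],[0,0,0.8,0],[0,0,0.7,0],[0,0,0,0],[0,0,0,0]]]'
python3 -m crank '[[[0,0,0,0],[0,0,0,0],[0,0,0,0],[0,0,0,0],[0,0,0,0],[0,0,0,0]]]' 1
python3 -m crank '[[[0,0,0,-0.5],[0,0,0,-0.5],[0,0,0,0]]]'
python3 - <<'E'
from h import *
need(600,130,42,-.06+np.pi)
E
```

```text
clock: 22.4
eef_pos: [524.8, 17.3, 40.3]
tool_rot: [-3.141, -0.002, 3.003]
force: [-0.2, -0.4, 0.8]
width: 85.4
gripper_force: 0.0
clock: 22.9
eef_pos: [526.5, 17.6, 42.6]
tool_rot: [3.14, 0.003, 3.002]
force: [-0.9, 1.7, 7.8]
width: 52.7
gripper_force: 62.4
clock: 23.15
eef_pos: [526.8, 17.3, 42.6]
tool_rot: [3.141, 0.003, 3.083]
force: [-0.4, -0.2, 6.7]
width: 53.0
gripper_force: 62.5
t 23.15 at [526.8  17.3  42.6] yaw 3.083 units [-2.66  4.67  0.02  0.02] F [-0.4 -0.2  6.7] w 53.0
```

```bash
python3 -m crank '[[[0,0.27,0,0],[-0.2,0.4,0,0],[-0.2,0.4,0,0],[-0.2,0.4,0,0],[-0.2,0.4,0,0],[-0.2,0.4,0,0],[-0.2,0.4,0,0],[-0.2,0.4,0,0],[-0.2,0.4,0,0],[-0.2,0.4,0,0],[-0.2,0.4,0,0],[-0.2,0.4,0,0]]]'
python3 -m crank '[[[-0.15,0,0,0],[-0.1,0,0,0],[0,0,0,0],[0,0,0,0]]]'
python3 - <<'E'
from h import *
need(600,130,42,-.06+np.pi)
E
```

```text
clock: 24.15
eef_pos: [586.4, 126.0, 42.7]
tool_rot: [-3.136, -0.002, 3.079]
force: [-4.5, -8.6, 10.8]
width: 53.0
gripper_force: 62.6
clock: 24.48
eef_pos: [589.9, 130.0, 42.6]
tool_rot: [-3.141, -0.006, 3.082]
force: [-10.5, -0.8, 15.0]
width: 53.0
gripper_force: 63.3
t 24.48 at [589.9 130.   42.6] yaw 3.082 units [-0.4   0.02  0.02  0.01] F [-10.5  -0.8  15. ] w 53.0
```

```bash
python3 -m crank '[[[-0.1,0,0,0],[-0.1,0,0,0],[0,0,0,0]]]';python3 - <<'E'
from h import *
need(600,130,42,-.06+np.pi)
t=cam("top");s=cam("scene")
a=cv2.resize(t[0][225:325,220:360,::-1],(560,400),interpolation=2)
b=cv2.resize(s[0][170:300,220:402,::-1],(560,400),interpolation=2)[:,:]
cv2.imwrite("pics/b2.png",cv2.resize(np.hstack([a,b]),(800,286)))
E
```

```text
clock: 24.73
eef_pos: [594.8, 129.8, 42.6]
tool_rot: [-3.141, -0.007, 3.083]
force: [-11.4, -1.0, 14.6]
width: 53.2
gripper_force: 63.3
t 24.73 at [594.8 129.8  42.6] yaw 3.083 units [-0.21  0.02  0.02  0.01] F [-11.4  -1.   14.6] w 53.2
```

View pics/b2.png

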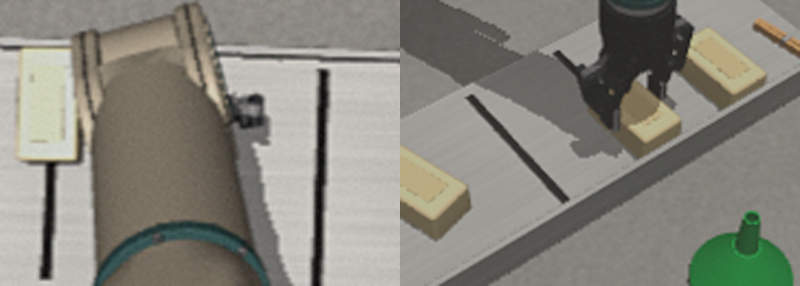

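Bar A is over its slot against the lip. Bar B was only dragging, with a few mm still to go.

```bash
python3 -m crank '[[[-0.1,0,0,0],[-0.1,0,0,0],[-0.06,0,0,0],[0,0,0,0]]]'
python3 -m crank '[[[-0.08,0,0,0],[-0.06,0,0,0],[0,0,0,0]]]'
```

```text
clock: 25.17
eef_pos: [598.4, 129.8, 42.6]
tool_rot: [-3.14, -0.012, 3.083]
force: [-16.7, -1.1, 20.0]
width: 52.6
gripper_force: 63.7
clock: 25.42
eef_pos: [598.3, 129.8, 42.6]
tool_rot: [-3.14, -0.019, 3.083]
force: [-22.9, -0.9, 27.0]
width: 53.3
gripper_force: 64.3
```

Contact at x = 598.4. Release, then the third bar.

```bash
python3 -m crank '[[[0.15,0,0,0],[0,0,0,0],[0,0,0,0]]]'
python3 -m crank '[[[0,0,0,0],[0,0,0,0],[0,0,0,0],[0,0,0,0],[0,0,0,0],[0,0,-0.5,0],[0,0,-0.8,0],[0,0,-0.8,0],[0,0,-0.8,0],[0,0,-0.8,0],[0,0,0,0],[0,0,0,0]]]' -1
python3 - <<'E'
from h import *
need(529,-109,130,.22+np.pi)
E
```

```text
clock: 25.67
eef_pos: [598.4, 129.7, 42.6]
tool_rot: [-3.141, -0.011, 3.083]
force: [-15.8, -0.0, 18.9]
width: 52.9
gripper_force: 63.5
clock: 26.67
eef_pos: [605.9, 129.4, 135.2]
tool_rot: [3.141, 0.003, 3.081]
force: [-0.8, 0.2, -0.2]
width: 85.6
gripper_force: 0.0
t 26.67 at [605.9 129.4 135.2] yaw 3.081 units [ 2.49 -9.7   0.21 -3.5 ] F [-0.8  0.2 -0.2] w 85.6
```

```bash
python3 -m crank '[[[0.2,-0.75,0,0],[0.2,-0.8,0,0],[0.2,-0.8,0,0],[0.2,-0.8,0,0],[0.2,-0.8,0,0],[0.2,-0.8,0,0],[0.2,-0.8,0,0],[0.2,-0.8,0,0],[0.2,-0.8,0,0],[0.2,-0.8,0,0],[0.2,-0.8,0,0],[0.2,-0.8,0,0]]]'
python3 -m crank '[[[0,0,0,-0.7],[0,0,0,-0.7],[0,0,0,-0.7],[0,0,0,-0.7],[0,0,0,-0.7],[0,0,0,0],[0,0,0,0]]]'
python3 - <<'E'
from h import *
need(529,-109,40,.22+np.pi)
E
```

```text
clock: 27.67
eef_pos: [529.3, -106.3, 132.5]
tool_rot: [3.141, -0.002, 3.081]
force: [0.6, -0.1, 0.2]
width: 85.6
gripper_force: 0.0
clock: 28.25
eef_pos: [529.9, -105.5, 132.7]
tool_rot: [3.141, -0.001, -2.924]
force: [0.4, -0.6, -0.4]
width: 85.5
gripper_force: 0.0
t 28.25 at [ 529.9 -105.5  132.7] yaw -2.924 units [ 0.06 -0.13  3.71 -0.02] F [ 0.4 -0.6 -0.4] w 85.5
```

```bash
python3 -m crank '[[[0.06,-0.13,0.6,0],[0,0,0.8,0],[0,0,0.8,0],[0,0,0.8,0],[0,0,0.68,0],[0,0,0,0],[0,0,0,0]]]'
python3 -m crank '[[[0,0,0,0],[0,0,0,0],[0,0,0,0],[0,0,0,0],[0,0,0,0],[0,0,0,0]]]' 1
python3 -m crank '[[[0,0,0,0.5],[0,0,0,0.5],[0,0,0,0.5],[0,0,0,0.5],[0,0,0,0.5],[0,0,0,0.5],[0,0,0,0.5],[0,0,0,0],[0,0,0,0]]]'
python3 - <<'E'
from h import *
need(592,10.2,42,-.06+np.pi)
E
```

```text
clock: 28.83
eef_pos: [528.9, -108.8, 40.5]
tool_rot: [3.141, -0.002, -2.923]
force: [0.4, 0.6, 0.3]
width: 85.2
gripper_force: 0.0
clock: 29.33
eef_pos: [530.5, -108.8, 42.8]
tool_rot: [-3.141, 0.002, -2.922]
force: [-0.6, 1.2, 5.3]
width: 52.7
gripper_force: 64.4
clock: 30.08
eef_pos: [530.9, -109.2, 42.8]
tool_rot: [-3.141, 0.003, 3.08]
force: [-0.1, -0.0, 5.1]
width: 52.8
gripper_force: 64.3
t 30.08 at [ 530.9 -109.2   42.8] yaw 3.08 units [-2.14  4.92  0.03 -0.02] F [-0.1 -0.   5.1] w 52.8
```

```bash
python3 -m crank '[[[0,0.3,0,0],[-0.15,0.42,0,0],[-0.15,0.42,0,0],[-0.15,0.42,0,0],[-0.15,0.42,0,0],[-0.15,0.42,0,0],[-0.15,0.42,0,0],[-0.15,0.42,0,0],[-0.15,0.42,0,0],[-0.15,0.42,0,0],[-0.15,0.42,0,0],[-0.15,0.42,0,0]]]'
python3 -m crank '[[[-0.15,0,0,0],[-0.15,0,0,0],[-0.1,0,0,0],[0,0,0,0],[0,0,0,0]]]'
python3 - <<'E'
from h import *
need(592,10.2,42,-.06+np.pi)
E
```

```text
clock: 31.08
eef_pos: [578.3, 8.3, 42.8]
tool_rot: [-3.138, 0.0, 3.078]
force: [-1.8, -6.0, 7.4]
width: 52.6
gripper_force: 64.5
clock: 31.5
eef_pos: [583.2, 11.5, 42.8]
tool_rot: [3.141, -0.009, 3.081]
force: [-11.4, 2.1, 14.0]
width: 52.8
gripper_force: 65.6
t 31.5 at [583.2  11.5  42.8] yaw 3.081 units [-0.35 -0.03  0.03 -0.01] F [-11.4   2.1  14. ] w 52.8
```

```bash
python3 -m crank '[[[-0.1,-0.05,0,0],[-0.1,0,0,0],[0,0,0,0]]]'
python3 -m crank '[[[-0.1,0,0,0],[-0.1,0,0,0],[0,0,0,0]]]'
```

```text
clock: 31.75
eef_pos: [590.6, 9.8, 42.8]
tool_rot: [3.141, -0.005, 3.081]
force: [-8.5, 0.3, 13.9]
width: 52.7
gripper_force: 65.2
clock: 32.0
eef_pos: [591.9, 9.7, 42.8]
tool_rot: [3.141, -0.012, 3.081]
force: [-16.8, 1.6, 20.0]
width: 52.4
gripper_force: 66.0
```

Contact with the lip at the expected place. Release, retreat, and check.

```bash
python3 -m crank '[[[-0.06,0,0,0],[0,0,0,0],[0.12,0,0,0],[0,0,0,0]]]'
python3 -m crank '[[[0,0,0,0],[0,0,0,0],[0,0,0,0],[0,0,0,0],[0,0,0,0],[0,0,-0.5,0],[0,0,-0.8,0],[0,0,-0.8,0],[0,0,-0.8,0],[0,0,-0.8,0],[0,0,-0.8,0],[0,0,-0.8,0]]]' -1
python3 -m crank '[[[0.8,-0.3,0,0],[0.8,-0.6,0,0],[0.8,-0.8,0,0],[0.8,-0.8,0,0],[0.3,-0.8,0,0],[0,-0.8,0,0],[0,-0.8,0,0],[0,-0.8,0,0],[0,-0.8,0,0],[0,-0.8,0,0],[0,0,0,0],[0,0,0,0]]]'
python3 - <<'E'
from h import *
np.set_printoptions(precision=3,suppress=True)
cs=[cam("scene"),cam("top")];sp=np.array([539.5,73.5,0,-.06])
P=ctrl.trace("top","bar_a");S=ctrl.trace("scene","bar_a")
for p in P[:3]:
    g=pix2plane(cs[1],p["position"],65)
    k=min(S,key=lambda s:np.linalg.norm(proj(cs[0],g[None]-[[0,0,20]])[0]-s["position"][::-1]))
    q,f=fit(cs,[k["mask"].astype(float),p["mask"].astype(float)],BAR,[g[0],g[1],25,-.06]);d=q[:2]-sp[:2];c,s=np.cos(.06),-np.sin(.06)
    print(q,f,"shelf xy",c*d[0]+s*d[1]-57,-s*d[0]+c*d[1])
a=cv2.resize(cs[1][0][225:355,170:530,::-1],None,fx=2.2,fy=2.2,interpolation=2)[:,:780]
b=cv2.resize(cs[0][0][140:400,50:440,::-1],(465,310),interpolation=2)
o=np.zeros((600,780,3),np.uint8);o[:286]=a;o[288:598,:465]=b;cv2.imwrite("pics/f.png",o)
E
```

```text
clock: 32.33
eef_pos: [591.9, 9.7, 42.8]
tool_rot: [3.141, -0.008, 3.081]
force: [-12.0, 2.1, 16.1]
width: 52.8
gripper_force: 65.7
clock: 33.33
eef_pos: [596.7, 8.9, 175.7]
tool_rot: [3.142, 0.001, 3.081]
force: [0.9, 0.2, -1.1]
width: 85.4
gripper_force: 0.0
clock: 34.33
eef_pos: [498.2, -169.2, 174.5]
tool_rot: [-3.141, 0.001, 3.079]
force: [-0.3, 1.7, 0.2]
width: 85.2
gripper_force: 0.0
[591.12    7.831  20.71   -0.056] 0.2991973713290845 shelf xy -1.5349829930633447 -62.45533436963188
[598.276 128.28   22.642  -0.027] 0.3944827950351944 shelf xy -1.6143137172029896 58.205504067944766
[604.985 249.113  24.313  -0.011] 0.324048175265237 shelf xy -2.1628239175048662 179.22336263349428
```

View pics/f.png

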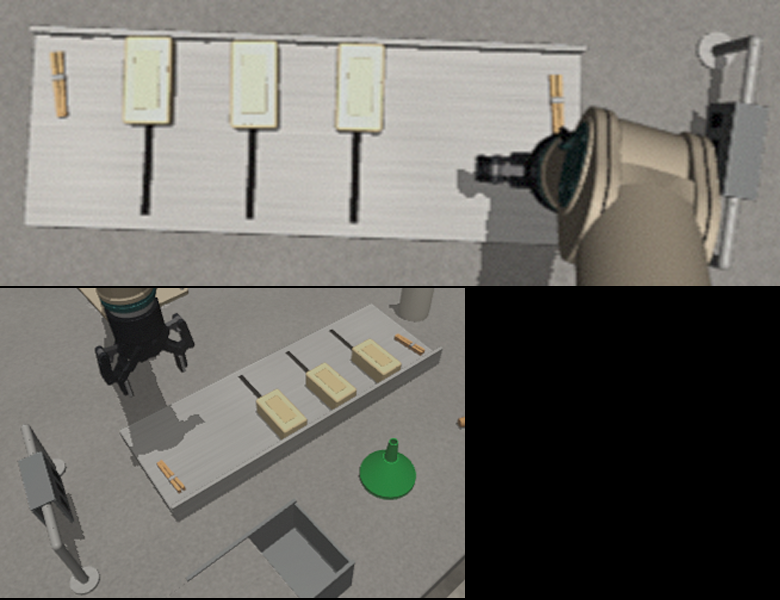

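The three bars sit square over their slots against the lip, the saddle hangs on the rail, and the pegs and funnel haven't moved.

```bash
python3 -c "
from cell import ctrl
print(ctrl.finish_job())"
```

```text
the job is handed in; nothing more can be done
None
```

The job is handed in at about 35 s of the 72 s allowed (no verdict was returned): the saddle hangs mid-rail, and the last camera check put each soap bar within about 3 mm of its slot line and lip position, square to the lip, with the bystanders in view unmoved.

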